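# Seat a cup former and torque its clamp screw

### The arm

A 6-joint arm with a two-finger parallel gripper is mounted at the origin on the work surface. World frame = base frame: x ahead of the robot, y to its left, z up, the work surface at z = 0. Lengths are in mm, angles in degrees, forces in N, time in s.
With the tool pointing down it reaches from about 300 to 850 mm from the base axis. Payload 4.2 kg.
Tool frame: the origin (TCP) lies at the very end of the fingers, on their centre line; the grasp point (between the pads) lies 19 mm behind it (env.tcp_to_grasp is the distance from the TCP to the grasp point, in mm); z points along the fingers, x is the direction in which the jaws open and shut, and the axes are right-handed (so a half turn about z gives the same grasp; the last joint's range is limited). The gripper opens to 91 mm and grips with 3 to 60 N. Pads are 32 mm wide; open, the fingers measure 118 mm over their backs; the gripper's body (76 mm by 178 mm) begins 60 mm behind the grasp point.
Start: joints at [62.223, 18.312, 89.639, -0, 72.044, -1.146], TCP at [257.745, 514.014, 213.976] pointing down, gripper open.
Joint ranges: [-177.97, 177.97], [-48.28, 115.42], [12.27, 149.76], [-77.06, 257.06], [2.81, 150.46], [-146.56, 146.56]. Speed limits (degrees/s): [147.25, 147.25, 180, 180, 180, 180].

### API

Orientations are given as [roll, pitch, yaw] about the fixed x, y, z axes, in that order (R = Rz(yaw) Ry(pitch) Rx(roll)).
In Python, from workcell import monitor, cams, env, search_frame gives the robot as it stands.
- The arm moves only by the tool apply_moves, never from a script. Its argument "plan" is a list of rows, each an object of numbers: "fingers": the finger opening in cm, from 0 to 9.12; "x", "y", "z": the shift along the tool's x, y, z in cm; "wx", "wy", "wz": the turn, a rotation vector about the tool's x, y, z in degrees. In form: [{"fingers": .., "x": .., "y": .., "z": .., "wx": .., "wy": .., "wz": ..}, ...]. A call has 1 to 8 rows; each row is the pose to reach, as a shift and turn from the pose measured when the call began, along the tool's axes at that moment; what a row does not reach only later rows make up. A row lasts 1/10 s, in which the tool goes at most 50 mm and 8.59 degrees, less where a joint would pass 70% of its speed; a pose out of reach is approached as far as the arm can. A call with a gripper value outside its range is refused whole. The fingers move at their own pace and stop on an object; "newtons" is the grip in N (left out, the last holds). Time passes only in rows, so rows that repeat a pose let the fingers close. It gives the time, the measured TCP pose, the force and the opening at its end, in the units of the state.
- monitor.state(): the state, without advancing time (a new reading comes with each control period).
- cams.grab_frame(name): name is "scene" or "top" or "wrist"; returns the picture (384x512x3 uint8, red, green, blue); there is no depth.
- cams.camera_params(name): a dict with "fov_y" (degrees; the focal length in pixels is half the picture's height over the tangent of half this angle, whatever the lens; pixels are square), "cx", "cy" (the principal point, pixels), "T" (4x4, takes a point from camera to world coordinates); the wrist camera has in their place "tool_from_camera" (4x4, takes a point from camera to tool coordinates, whose origin is the TCP and whose axes are the tool frame's). Camera axes: x right, y down, z forward; pixel columns grow to the right and rows downward; lengths in mm; the calibration is good to about 2 mm. A picture is of the moment at which its call begins: read the wrist's pose just before it. camera_params takes no time and is no camera call.
- env.job_done(): hands the job in, once; it reports no verdict.
Trained networks look in the newest picture that a camera, given by its name, has taken for a name from the list of things; names that differ only in an ending like _2 or _b are one class to them, and where a whole thing is asked for, a point or a joint stands for the part that bears it (a point fixed in the world has none). Each returns a list of dicts, best first, with "score" (0 to 1); they miss things now and then, are a little off and sometimes report something else, mostly with a low value. They report only what shows in the picture. A call takes as long as a camera call.
- search_frame(camera, label): "extent" ([centre column, centre row, width, height] in pixels, round what is visible of it).
The state is a dict: "time_s": time; "qpos": joint angles; "qvel": joint speeds; "effort": joint torques, N m; "ee_pos": TCP position; "ee_rot": TCP orientation; "force": force on the tool from outside, world axes, zero at the start; "torque": the same for the moment, N m; "gripper_width": finger opening in mm.
Only numpy, scipy, OpenCV 4.12 (cv2) and the standard library are available. Lean on these libraries where they do the work, as an engineer would, in place of code of your own. Each camera call takes 0.05 s, during which the arm holds its last target.

### The job

Gently push the domed former along its guide rails until it is fully home against the end stop of the green fixture. Then swing the red-balled clamp lever clockwise (seen from above) until the screw is tight, and prove it: load the screw to 1 N m, no more than 1.5 N m, and keep that on it for two full seconds to see that it holds without turning any further. Then let go, leaving the former home and clamped and the other things on the bench where they are.

Things in the scene. Friction and masses are not known exactly. Their poses are not given: they have to be found in the camera images.
- bed: green cast moulding fixture fixed to the bench, bed 270 x 270 x 20 mm. Origin: underside of the bed, straight below the former's centre when home. +x is the slide direction, towards the stop. Two steel guide rails along x, inner faces at y = +-91.5 mm, tops 38 mm above the bench
- stop_face (a point): middle of the near face of the steel stop bar that ends the slide: 35 mm above the bench, at x = 70 mm in the bed's frame. The bar is 100 mm wide, 18 mm thick, its top 50 mm above the bench
- bridge (a point): top of the green clamp bridge, on the screw's axis, at (0, 78, 58) mm in the bed's frame. The bridge (x +-22 mm, y 60 to 132 mm) reaches over the plate's edge on the +y side and carries the clamp screw, whose hub (radius 14 mm) stands from 66 to 89 mm above the bench
- former: loose grey cast-resin cup former, 0.4 to 0.6 kg: plate 140 (x) x 180 (y) x 12 mm between the rails (1.5 mm play each side), on it a dome of radius 50 mm: upright skirt 12 to 32 mm above the underside, then rounded, top at 67 mm. Origin: centre of the plate's underside, axes as the bed's. Starts 20 to 45 mm short of home, slides at 2 to 8 N; home when the plate meets the stop, at x = 0 of the bed
- clamp_axis (a point): point on the upright clamp screw's axis at ball height, at (0, 78, 103) mm in the bed's frame, axes as the bed's. The screw starts 1.2 to 1.6 rad loose, tightens clockwise seen from above, turning against 0.1 to 0.2 N m, up to 0.35 N m as the pad presses, then stops firmly: the lever then points at an unknown 0.47 to 1.28 rad anticlockwise of the bed's +x
- lever_ball (a point): centre of the red ball (radius 12.5 mm) ending the clamp lever, 90 mm from the screw's axis, 103 mm above the bench; x axis outwards along the lever, an 11 mm steel arm rising from the hub. It swings level about the screw's axis and starts 1.6 to 2.9 rad anticlockwise of the bed's +x. Push the ball's side with closed fingers; 1 N m is 11 N there, square to the lever
- clamp_pad: round black rubber pressure pad (radius 9 mm) under the bridge on the screw's axis; the tightened screw presses it on the former's plate with some 20 to 60 N and keeps it pressed. Origin on the screw's axis at bridge-top height, sinking up to 3.2 mm as the screw tightens
- clamp_twist (a joint): elastic wind-up of the clamp spindle under torque, rad: 0.017 to 0.020 per N m, positive when tightening, 0 when unloaded; too small to judge from a noisy reading, so go by the force at the ball. At the stop 1 N m moves the ball only about 2 mm
- spare_former_mid (a point): centre of a loose smaller grey former, plate 100 x 120 x 10 mm with a dome of radius 40 mm, 55 mm high in all; this point is 27 mm up. Bystander, leave it alone
- pen_pot_mid (a point): centre of a blue pot of pens, 72 mm wide, 90 mm high (pens to 140 mm); this point is 45 mm up. Bystander, leave it alone
- scissors_mid (a point): blue-handled trimming scissors lying flat, 190 mm long, 80 mm wide, 12 mm thick; point at the pivot, 6 mm up, x towards the blade tip. Bystander, leave it alone

How it is judged:
By the outcome, as a careful person would: the job done as asked, in the order asked, and still so for the second after the job is handed in, with the robot touching nothing.
It also fails if it takes over 72 s, if anything falls off the work surface, if the arm or the gripper's body presses on something with over 40 N, if the wrist force passes 120 N, or if a joint passes its speed limit or range.

## Working session

There is one attempt and no reset: what is moved stays moved. The work goes in short steps, Python scripts to look and compute and a tool call to move; the robot and the scene stay as the last step left them, time stands still between calls to the robot, and variables do not carry over. Pictures are saved under pics/ and viewed, and the job is handed in when it is done.

Besides the shell and the picture viewer there is one more tool, called after ">>>" as name(argument=value, ...) on one line, values as JSON. apply_moves: Moves the arm, as the interface text tells. Its arguments: {"type":"object","properties":{"plan":{"type":"array"},"newtons":{"type":"number"}},"required":["plan"]}

```bash
mkdir -p pics; ls; python3 - <<'E'
from workcell import monitor,cams,env,search_frame
import cv2
s=monitor.state(); print(s)
for n in ["scene","top","wrist"]:
    f=cams.grab_frame(n); cv2.imwrite(f"pics/{n}0.png",f[:,:,::-1]); p=cams.camera_params(n); print(n,p)
    for l in ["bed","former","lever_ball","clamp_axis","bridge","stop_face","spare_former_mid","pen_pot_mid","scissors_mid"]:
        try: print(l,[(round(d["score"],2),[round(float(v),1) for v in d["extent"]]) for d in search_frame(n,l)][:3])
        except Exception as e: print(l,e)
print(monitor.state()["time_s"])
E
```

```text
pics
{'time_s': 0.0, 'qpos': array([ 6.22218420e+01,  1.83509916e+01,  8.97068147e+01, -2.09213360e-04,
        7.20441404e+01, -1.14588745e+00]), 'qvel': array([ 0.05466498, -0.12894419, -0.02971583, -0.10521631, -0.06179286,
        0.0226413 ]), 'effort': array([ 1.18031210e-03, -4.12466812e+01, -2.31974423e+01,  7.28930952e-02,
        4.53496724e-02, -1.39139865e-04]), 'ee_pos': array([257.51222215, 513.54002092, 213.12403095]), 'ee_rot': array([-1.79998160e+02,  1.01930226e-01,  6.33677958e+01]), 'force': array([0.20612843, 0.89840081, 0.20105847]), 'torque': array([ 0.00741448, -0.0292907 ,  0.01088222]), 'gripper_width': 91.35057378699945}
scene {'fov_y': 49.79269713602166, 'cx': 248.99477697117015, 'cy': 190.88544807637177, 'T': array([[-8.54853854e-01,  3.09326887e-01, -4.16583443e-01,
         9.98134162e+02],
       [ 5.18752204e-01,  5.26535384e-01, -6.73540378e-01,
         7.37845104e+02],
       [ 1.10017747e-02, -7.91882167e-01, -6.10574807e-01,
         7.37822378e+02],
       [ 0.00000000e+00,  0.00000000e+00,  0.00000000e+00,
         1.00000000e+00]])}
bed [(0.78
[... 1363 characters left out ...]
0, 24.9]), (0.41, [289.7, 190.2, 98.4, 99.3])]
scissors_mid [(0.62, [120.0, 233.9, 48.1, 64.1])]
wrist {'fov_y': 60.01716505661933, 'cx': 255.7720722564587, 'cy': 188.26042025822736, 'tool_from_camera': array([[ 9.99998928e-01, -1.14855220e-03, -9.08094032e-04,
        -3.35931317e-01],
       [ 1.33962459e-03,  9.68024844e-01,  2.50850765e-01,
        -7.16911996e+01],
       [ 5.90942385e-04, -2.50851713e-01,  9.68025345e-01,
        -1.70439980e+02],
       [ 0.00000000e+00,  0.00000000e+00,  0.00000000e+00,
         1.00000000e+00]])}
bed []
former []
lever_ball []
clamp_axis []
bridge []
stop_face []
spare_former_mid []
pen_pot_mid []
scissors_mid [(0.7, [218.0, 306.1, 61.8, 43.1])]
1.5
```

```bash
python3 - <<'E'
import cv2
a=cv2.imread('pics/top0.png');b=cv2.imread('pics/scene0.png')
cv2.imwrite('pics/top0c.png',cv2.resize(a[130:260,220:360],None,fx=5,fy=4.6,interpolation=cv2.INTER_CUBIC)[:598])
cv2.imwrite('pics/scene0c.png',cv2.resize(b[90:250,130:330],None,fx=3.7,fy=3.7,interpolation=cv2.INTER_CUBIC))
E
```

```text
(no output)
```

View pics/top0.png

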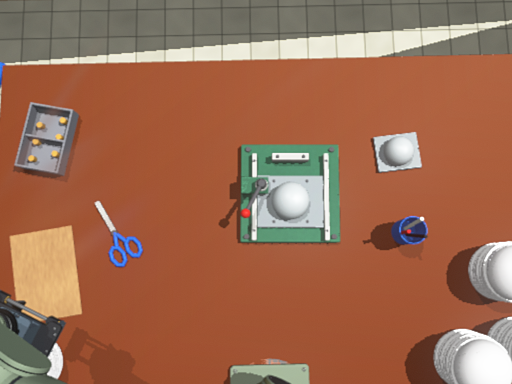

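View pics/top0c.png

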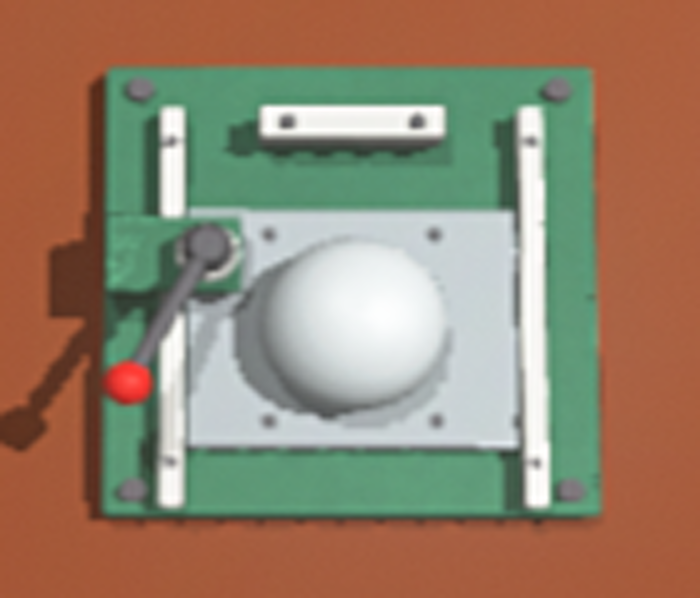

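View pics/scene0c.png

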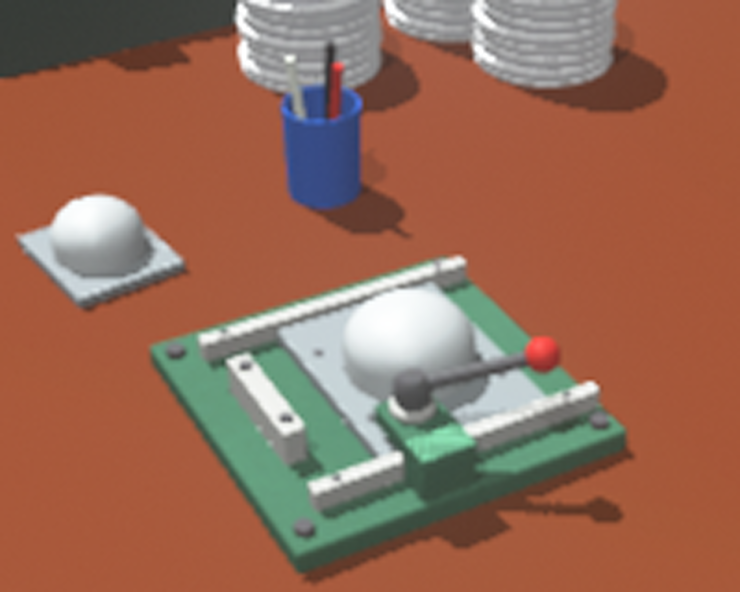

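The top view shows the bed at about columns 240–340, rows 145–242. The former is roughly 30 mm short of the bar, and the red ball is at (245,213), down-left of the hub. The slide runs away from the robot, up in the picture. Next I fit the bed pose from both views.

```bash
cat > h.py <<'E'
import numpy as np
from scipy.spatial.transform import Rotation as R
def proj(p,P,T):
    f=192/np.tan(np.radians(P['fov_y']/2)); X=np.linalg.inv(T)@np.append(P_(p),1); return np.array([P['cx']+f*X[0]/X[2],P['cy']+f*X[1]/X[2]])
P_=lambda p:np.asarray(p,float)
def tcpT(s):
    T=np.eye(4);T[:3,:3]=R.from_euler('xyz',s['ee_rot'],degrees=True).as_matrix();T[:3,3]=s['ee_pos'];return T
def ray(uv,P,T):
    f=192/np.tan(np.radians(P['fov_y']/2)); d=T[:3,:3]@np.array([(uv[0]-P['cx'])/f,(uv[1]-P['cy'])/f,1]); return T[:3,3],d/np.linalg.norm(d)
E
cat > fit.py <<'E'
from h import *; from workcell import cams
from scipy.optimize import least_squares
t=lambda u,v:np.array([220+u/5,130+v/4.6]); c=lambda u,v:np.array([130+u/3.7,90+v/3.7])
# world-fixed feats: (cam, pixel, fn(params)->bed pt); params x,y,yaw,ox(bed centre),th,slide
F=[('top',t(107,68),lambda q:(q[3]+135,135,20)),('top',t(592,68),lambda q:(q[3]+135,-135,20)),('top',t(102,515),lambda q:(q[3]-135,135,20)),('top',t(601,515),lambda q:(q[3]-135,-135,20)),
('top',t(259,107),lambda q:(88,50,50)),('top',t(445,105),lambda q:(88,-50,50)),
('top',t(128,382),lambda q:(90*np.cos(q[4]),78+90*np.sin(q[4]),103)),
('top',t(188,210),lambda q:(q[5]+70,90,32)),('top',t(517,210),lambda q:(q[5]+70,-90,32)),('top',t(520,447),lambda q:(q[5]-70,-90,32)),
('scene',c(297,555),lambda q:(q[3]+135,135,20)),('scene',c(152,350),lambda q:(q[3]+135,-135,20)),('scene',c(626,432),lambda q:(q[3]-135,135,20)),
('scene',c(543,354),lambda q:(90*np.cos(q[4]),78+90*np.sin(q[4]),103)),
('scene',c(279,330),lambda q:(q[5]+70,-90,32))]
P={n:cams.camera_params(n) for n in('top','scene')}
def bw(q,p):
    a=q[2];return np.array([q[0]+p[0]*np.cos(a)-p[1]*np.sin(a),q[1]+p[0]*np.sin(a)+p[1]*np.cos(a),p[2]])
def res(q): return np.concatenate([proj(bw(q,f(q)),P[n],P[n]['T'])-uv for n,uv,f in F])
r=least_squares(res,[450,-60,0,0,2.2,-30],x_scale=[10,10,.1,10,.1,10],loss='soft_l1')
print(np.round(r.x,3));print(np.round(res(r.x).reshape(-1,2),1).tolist())
for nm,p in [('ball',F[6][2](r.x)),('axis',(0,78,103)),('former',(r.x[5],0,20)),('stop',(70,0,35))]:print(nm,bw(r.x,p).round(1))
# triangulate ball
A=[];b=[]
for n,uv in(('top',t(128,382)),('scene',c(543,354))):
    o,d=ray(uv,P[n],P[n]['T']);M=np.eye(3)-np.outer(d,d);A.append(M);b.append(M@o)
print('ball tri',np.linalg.lstsq(np.vstack(A),np.hstack(b),rcond=None)[0].round(1))
for nm,ut,us in(('spare',(398,150),(130+99/3.7,90+230/3.7)),('pot',(410,231),(130+322/3.7,90+150/3.7))):
    o,d=ray(ut,P['top'],P['top']['T']);print(nm,(o+d*(30-o[2])/d[2]).round())
E
python3 fit.py
```

```text
[ 5.71761e+02 -6.68990e+01 -2.40000e-02 -1.59650e+01  2.67700e+00
 -4.09960e+01]
[[-0.5, -0.3], [-0.1, -0.2], [-0.3, 0.4], [0.1, 0.6], [-0.1, -0.1], [-0.3, 0.4], [-0.3, 0.3], [-0.7, 0.1], [-0.3, 0.2], [-0.1, 0.2], [-0.6, -0.3], [-1.7, -1.9], [0.2, -1.1], [-0.9, -0.1], [-1.5, -0.8]]
ball [494.1  53.3 103. ]
axis [573.6  11.1 103. ]
former [530.8 -65.9  20. ]
stop [641.7 -68.6  35. ]
ball tri [493.6  53.6 102.9]
spare [ 666. -366.   30.]
pot [ 444. -385.   30.]
```

```bash
cat >> h.py <<'E'
Q=np.array([571.761,-66.899,-0.024])
def b2w(x,y): 
    c,s=np.cos(Q[2]),np.sin(Q[2]);return np.array([Q[0]+x*c-y*s,Q[1]+x*s+y*c])
def w2b(x,y):
    c,s=np.cos(Q[2]),np.sin(Q[2]);dx,dy=x-Q[0],y-Q[1];return np.array([dx*c+dy*s,-dx*s+dy*c])
def goal(s,x,y,z,yaw):
    T=tcpT(s);G=R.from_euler('xyz',[180,0,yaw],degrees=True).as_matrix()
    d=T[:3,:3].T@(np.array([x,y,z])-T[:3,3]);w=np.degrees(R.from_matrix(T[:3,:3].T@G).as_rotvec())
    print('shift cm',(d/10).round(2),'rot',w.round(2))
def show(s):
    print('t',round(s['time_s'],2),'pos',s['ee_pos'].round(1),'rot',s['ee_rot'].round(1),'bed',w2b(*s['ee_pos'][:2]).round(1),'F',s['force'].round(2),'w',round(s['gripper_width'],1))
E
python3 - <<'E'
from h import *;from workcell import monitor
s=monitor.state();show(s);goal(s,*b2w(-135,0),200,-1.4)
for i in range(3):show(monitor.state())
E
```

```text
t 1.5 pos [257.7 514.  214. ] rot [-180.    -0.    63.4] bed [-327.9  573.2] F [0.59 0.27 0.06] w 91.4
shift cm [-43.61  41.9    1.39] rot [-0.   -0.   64.77]
t 1.5 pos [257.7 514.  214. ] rot [-180.    -0.    63.4] bed [-327.9  573.2] F [0.59 0.27 0.06] w 91.4
t 1.5 pos [257.7 514.  214. ] rot [-180.    -0.    63.4] bed [-327.9  573.2] F [0.59 0.27 0.06] w 91.4
t 1.5 pos [257.7 514.  214. ] rot [-180.    -0.    63.4] bed [-327.9  573.2] F [0.59 0.27 0.06] w 91.4
```

>>> apply_moves(plan=[{"fingers": 0,"x": -43.6,"y": 41.9,"z": 1.4,"wz": 64.8},{"fingers": 0,"x": -43.6,"y": 41.9,"z": 1.4,"wz": 64.8},{"fingers": 0,"x": -43.6,"y": 41.9,"z": 1.4,"wz": 64.8},{"fingers": 0,"x": -43.6,"y": 41.9,"z": 1.4,"wz": 64.8},{"fingers": 0,"x": -43.6,"y": 41.9,"z": 1.4,"wz": 64.8},{"fingers": 0,"x": -43.6,"y": 41.9,"z": 1.4,"wz": 64.8},{"fingers": 0,"x": -43.6,"y": 41.9,"z": 1.4,"wz": 64.8},{"fingers": 0,"x": -43.6,"y": 41.9,"z": 1.4,"wz": 64.8}], newtons=20)

```text
$.plan[0]: bad value
```

```bash
python3 - <<'E'
from h import *;from workcell import monitor
s=monitor.state();show(s);goal(s,*b2w(-135,0),200,-1.4)
E
```

```text
t 1.5 pos [257.7 514.  214. ] rot [-180.    -0.    63.4] bed [-327.9  573.2] F [0.59 0.27 0.06] w 91.4
shift cm [-43.61  41.9    1.39] rot [-0.   -0.   64.77]
```

>>> apply_moves(plan=[{"fingers": 0,"x": -43.6,"y": 41.9,"z": 1.4,"wx": 0,"wy": 0,"wz": 64.8},{"fingers": 0,"x": -43.6,"y": 41.9,"z": 1.4,"wx": 0,"wy": 0,"wz": 64.8},{"fingers": 0,"x": -43.6,"y": 41.9,"z": 1.4,"wx": 0,"wy": 0,"wz": 64.8},{"fingers": 0,"x": -43.6,"y": 41.9,"z": 1.4,"wx": 0,"wy": 0,"wz": 64.8},{"fingers": 0,"x": -43.6,"y": 41.9,"z": 1.4,"wx": 0,"wy": 0,"wz": 64.8},{"fingers": 0,"x": -43.6,"y": 41.9,"z": 1.4,"wx": 0,"wy": 0,"wz": 64.8},{"fingers": 0,"x": -43.6,"y": 41.9,"z": 1.4,"wx": 0,"wy": 0,"wz": 64.8},{"fingers": 0,"x": -43.6,"y": 41.9,"z": 1.4,"wx": 0,"wy": 0,"wz": 64.8}], newtons=20)

```text
time_s: 2.3
ee_pos: [376.5, 130.2, 205.0]
ee_rot: [-180.0, -0.1, -1.7]
force: [1.4, 0.4, -0.4]
gripper_width: 30.0
```

```bash
python3 - <<'E'
from h import *;from workcell import monitor
s=monitor.state();show(s);goal(s,*b2w(-135,0),200,-1.4)
E
```

```text
t 2.3 pos [376.5 130.2 205. ] rot [-1.8e+02 -1.0e-01 -1.7e+00] bed [-200.   192.4] F [ 1.4  0.4 -0.4] w 30.0
shift cm [ 6.59 19.21  0.5 ] rot [-0.03 -0.08 -0.25]
```

>>> apply_moves(plan=[{"fingers": 0,"x": 6.6,"y": 19.2,"z": 0.5,"wx": 0,"wy": 0,"wz": -0.25},{"fingers": 0,"x": 6.6,"y": 19.2,"z": 0.5,"wx": 0,"wy": 0,"wz": -0.25},{"fingers": 0,"x": 6.6,"y": 19.2,"z": 0.5,"wx": 0,"wy": 0,"wz": -0.25},{"fingers": 0,"x": 6.6,"y": 19.2,"z": 0.5,"wx": 0,"wy": 0,"wz": -0.25},{"fingers": 0,"x": 6.6,"y": 19.2,"z": 0.5,"wx": 0,"wy": 0,"wz": -0.25},{"fingers": 0,"x": 6.6,"y": 19.2,"z": 0.5,"wx": 0,"wy": 0,"wz": -0.25},{"fingers": 0,"x": 6.6,"y": 19.2,"z": 0.5,"wx": 0,"wy": 0,"wz": -0.25}])

```text
time_s: 3.0
ee_pos: [436.4, -62.8, 199.9]
ee_rot: [-179.9, -0.0, -1.4]
force: [-0.2, -0.1, -0.2]
gripper_width: 0.6
```

```bash
python3 - <<'E'
from h import *;from workcell import monitor,cams
import cv2
s=monitor.state();show(s);goal(s,*b2w(-135,0),44,-1.4)
for n in('wrist','scene','top'):
    f=cams.grab_frame(n);cv2.imwrite(f'pics/{n}1.png',f[:,:,::-1])
show(monitor.state())
E
```

```text
t 3.0 pos [436.4 -62.8 199.9] rot [-179.9   -0.    -1.4] bed [-135.4    0.9] F [-0.24 -0.08 -0.19] w 0.6
shift cm [ 0.03  0.11 15.59] rot [-0.07 -0.04  0.01]
t 3.15 pos [436.6 -62.2 200.1] rot [-1.8e+02 -1.0e-01 -1.3e+00] bed [-135.3    1.5] F [-0.12  0.2   0.8 ] w 0.6
```

View pics/wrist1.png

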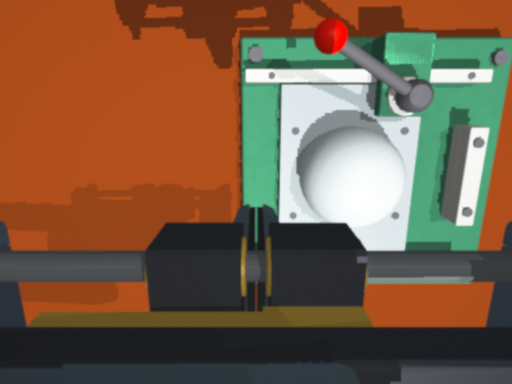

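View pics/scene1.png

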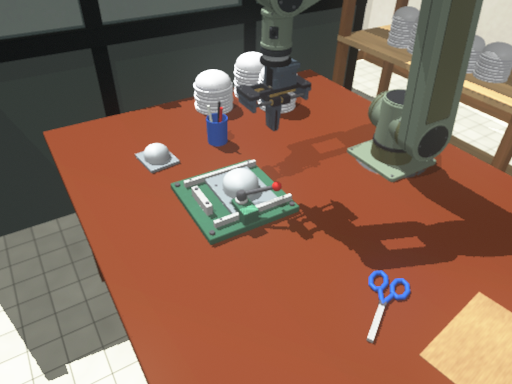

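```bash
python3 - <<'E'
from h import *;from workcell import monitor,cams
P=cams.camera_params('wrist');s=monitor.state();T=tcpT(s)@P['tool_from_camera']
for nm,uv,z in(('ball',(332,36),103),('bedcorner',(242,38),20),('plate -x+y',(281,84),32),('plate+x',(420,116),32),('stop near',(458,127),50),('stopnear2',(444,222),30),('dome L',(297,175),45)):
    o,d=ray(uv,P,T);p=o+d*(z-o[2])/d[2];print(nm,p.round(1),w2b(*p[:2]).round(1))
b=w2b(494.1,53.3);print(np.degrees(np.arctan2(b[1]-78,b[0])))
E
```

```text
ball [494.7  54.7 103. ] [-79.9 119.7]
bedcorner [425.   69.3  20. ] [-150.   132.6]
plate -x+y [462.   24.9  32. ] [-112.    89.2]
plate+x [600.3  -8.8  32. ] [27.1 58.8]
stop near [628.8 -19.   50. ] [55.8 49.3]
stopnear2 [ 638.7 -122.5   30. ] [ 68.2 -54. ]
dome L [476.6 -63.2  45. ] [-95.2   1.4]
153.41267761030326
```

>>> apply_moves(plan=[{"fingers": 0,"x": 0,"y": 0.1,"z": 5,"wx": 0,"wy": 0,"wz": 0},{"fingers": 0,"x": 0,"y": 0.1,"z": 10,"wx": 0,"wy": 0,"wz": 0},{"fingers": 0,"x": 0,"y": 0.1,"z": 13,"wx": 0,"wy": 0,"wz": 0},{"fingers": 0,"x": 0,"y": 0.1,"z": 15.6,"wx": 0,"wy": 0,"wz": 0},{"fingers": 0,"x": 0,"y": 0.1,"z": 15.6,"wx": 0,"wy": 0,"wz": 0},{"fingers": 0,"x": 0,"y": 0.1,"z": 15.6,"wx": 0,"wy": 0,"wz": 0}])

```text
time_s: 3.75
ee_pos: [437.0, -62.4, 44.6]
ee_rot: [-180.0, -0.1, -1.2]
force: [0.2, -0.5, 0.5]
gripper_width: 0.4
```

>>> apply_moves(plan=[{"fingers": 0,"x": 0.8,"y": 0.1,"z": 0,"wx": 0,"wy": 0,"wz": 0},{"fingers": 0,"x": 1.6,"y": 0.1,"z": 0,"wx": 0,"wy": 0,"wz": 0},{"fingers": 0,"x": 2.2,"y": 0.1,"z": 0,"wx": 0,"wy": 0,"wz": 0},{"fingers": 0,"x": 2.5,"y": 0.1,"z": 0,"wx": 0,"wy": 0,"wz": 0},{"fingers": 0,"x": 2.8,"y": 0.1,"z": 0,"wx": 0,"wy": 0,"wz": 0},{"fingers": 0,"x": 3.1,"y": 0.1,"z": 0,"wx": 0,"wy": 0,"wz": 0},{"fingers": 0,"x": 3.4,"y": 0.1,"z": 0,"wx": 0,"wy": 0,"wz": 0},{"fingers": 0,"x": 3.6,"y": 0.1,"z": 0,"wx": 0,"wy": 0,"wz": 0}])

```text
time_s: 4.55
ee_pos: [471.8, -64.1, 44.4]
ee_rot: [-179.9, 0.1, -1.2]
force: [-5.8, -0.9, 4.8]
gripper_width: 0.3
```

```bash
python3 - <<'E'
from h import *;from workcell import monitor
show(monitor.state())
E
```

```text
t 4.55 pos [471.8 -64.1  44.4] rot [-1.799e+02  1.000e-01 -1.200e+00] bed [-100.     0.4] F [-5.84 -0.88  4.81] w 0.3
```

>>> apply_moves(plan=[{"fingers": 0,"x": 0.4,"y": 0,"z": 0,"wx": 0,"wy": 0,"wz": 0},{"fingers": 0,"x": 0.8,"y": 0,"z": 0,"wx": 0,"wy": 0,"wz": 0},{"fingers": 0,"x": 1.2,"y": 0,"z": 0,"wx": 0,"wy": 0,"wz": 0},{"fingers": 0,"x": 1.6,"y": 0,"z": 0,"wx": 0,"wy": 0,"wz": 0},{"fingers": 0,"x": 2.0,"y": 0,"z": 0,"wx": 0,"wy": 0,"wz": 0},{"fingers": 0,"x": 2.4,"y": 0,"z": 0,"wx": 0,"wy": 0,"wz": 0},{"fingers": 0,"x": 2.7,"y": 0,"z": 0,"wx": 0,"wy": 0,"wz": 0},{"fingers": 0,"x": 2.9,"y": 0,"z": 0,"wx": 0,"wy": 0,"wz": 0}])

```text
time_s: 5.35
ee_pos: [498.2, -64.4, 44.1]
ee_rot: [-179.9, 0.4, -1.2]
force: [-6.4, -0.3, 5.3]
gripper_width: 0.2
```

```bash
python3 - <<'E'
from h import *;from workcell import monitor
show(monitor.state())
E
```

```text
t 5.35 pos [498.2 -64.4  44.1] rot [-179.9    0.4   -1.2] bed [-73.6   0.7] F [-6.38 -0.32  5.34] w 0.2
```

>>> apply_moves(plan=[{"fingers": 0,"x": 0.3,"y": 0,"z": 0,"wx": 0,"wy": 0,"wz": 0},{"fingers": 0,"x": 0.5,"y": 0,"z": 0,"wx": 0,"wy": 0,"wz": 0},{"fingers": 0,"x": 0.65,"y": 0,"z": 0,"wx": 0,"wy": 0,"wz": 0},{"fingers": 0,"x": 0.8,"y": 0,"z": 0,"wx": 0,"wy": 0,"wz": 0}])

```text
time_s: 5.75
ee_pos: [503.1, -64.3, 43.8]
ee_rot: [-179.9, 0.8, -1.2]
force: [-8.1, 0.3, 6.7]
gripper_width: 0.5
```

>>> apply_moves(plan=[{"fingers": 0,"x": 0.2,"y": 0,"z": 0,"wx": 0,"wy": 0,"wz": 0},{"fingers": 0,"x": 0.3,"y": 0,"z": 0,"wx": 0,"wy": 0,"wz": 0}])

```text
time_s: 5.95
ee_pos: [503.4, -64.2, 43.7]
ee_rot: [-179.9, 1.2, -1.2]
force: [-7.4, -0.4, 7.6]
gripper_width: 0.5
```

```bash
python3 - <<'E'
from h import *;from workcell import monitor
show(monitor.state())
E
```

```text
t 5.95 pos [503.4 -64.2  43.7] rot [-179.9    1.2   -1.2] bed [-68.4   1.1] F [-7.4  -0.4   7.64] w 0.5
```

```bash
python3 - <<'E'
from h import *;from workcell import monitor,cams
import cv2
for n in('wrist','scene'):
    f=cams.grab_frame(n);cv2.imwrite(f'pics/{n}2.png',f[:,:,::-1])
    if n=='scene':cv2.imwrite('pics/scene2c.png',cv2.resize(f[140:250,150:320,::-1],None,fx=4.6,fy=4.6,interpolation=cv2.INTER_CUBIC))
f=cams.grab_frame('top');cv2.imwrite('pics/top2c.png',cv2.resize(f[130:260,220:360,::-1],None,fx=5,fy=4.6,interpolation=cv2.INTER_CUBIC))
show(monitor.state())
E
```

```text
t 6.1 pos [503.4 -64.2  43.7] rot [-179.9    1.2   -1.2] bed [-68.4   1.1] F [-6.61  0.46  6.81] w 0.3
```

View pics/scene2c.png

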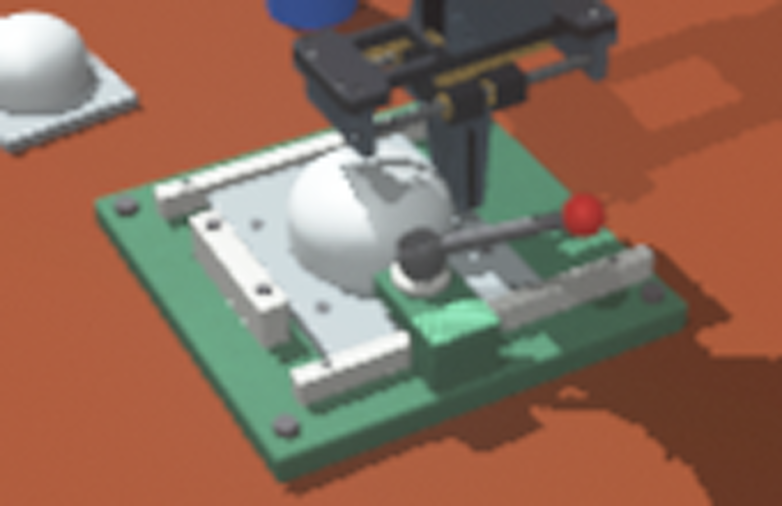

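View pics/top2c.png

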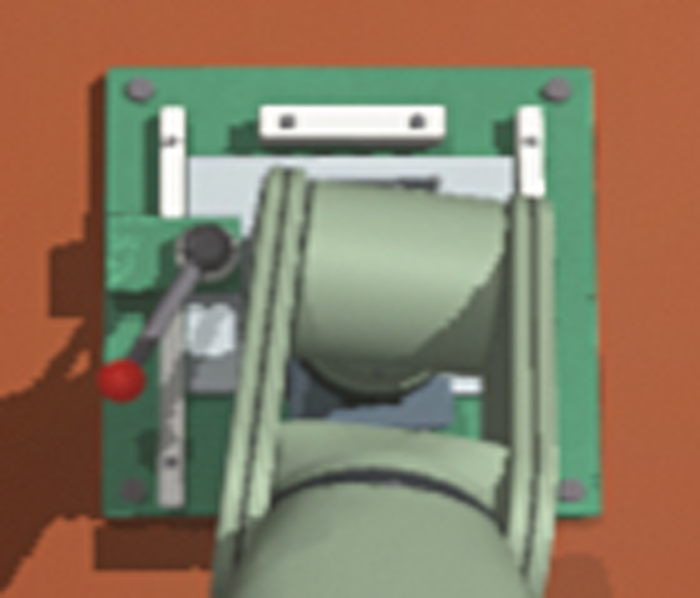

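View pics/wrist2.png

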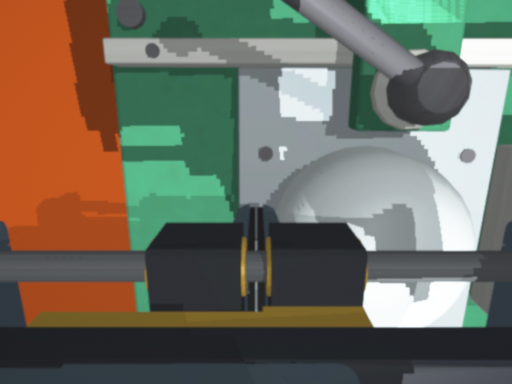

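```bash
python3 - <<'E'
from h import *;from workcell import monitor
s=monitor.state();goal(s,*b2w(-58,0),46,-1.4)
E
```

```text
shift cm [ 1.03  0.11 -0.26] rot [-0.13  1.17  0.25]
```

>>> apply_moves(plan=[{"fingers": 0,"x": 0.2,"y": 0,"z": -0.1,"wx": 0,"wy": 0.6,"wz": 0},{"fingers": 0,"x": 0.4,"y": 0,"z": -0.2,"wx": 0,"wy": 1.2,"wz": 0},{"fingers": 0,"x": 0.5,"y": 0,"z": -0.25,"wx": 0,"wy": 1.2,"wz": 0},{"fingers": 0,"x": 0.6,"y": 0,"z": -0.25,"wx": 0,"wy": 1.2,"wz": 0}])

```text
time_s: 6.5
ee_pos: [509.6, -64.3, 45.9]
ee_rot: [-179.9, -0.0, -1.2]
force: [-2.3, 0.1, -0.9]
gripper_width: 0.2
```

```bash
python3 - <<'E'
from h import *;from workcell import monitor
s=monitor.state();show(s);goal(s,*b2w(-58,0),46,-1.4)
E
```

```text
t 6.5 pos [509.6 -64.3  45.9] rot [-179.9   -0.    -1.2] bed [-62.2   1.1] F [-2.33  0.06 -0.85] w 0.2
shift cm [ 0.42  0.11 -0.01] rot [-0.13 -0.03  0.24]
```

>>> apply_moves(plan=[{"fingers": 0,"x": 0.15,"y": 0,"z": 0,"wx": 0,"wy": 0,"wz": 0},{"fingers": 0,"x": 0.3,"y": 0,"z": 0,"wx": 0,"wy": 0,"wz": 0}])

```text
time_s: 6.7
ee_pos: [511.8, -64.3, 45.7]
ee_rot: [-179.9, 0.1, -1.2]
force: [-5.5, 0.2, 1.9]
gripper_width: 0.4
```

>>> apply_moves(plan=[{"fingers": 0,"x": 0.15,"y": 0,"z": 0,"wx": 0,"wy": 0,"wz": 0},{"fingers": 0,"x": 0.3,"y": 0,"z": 0,"wx": 0,"wy": 0,"wz": 0}])

```text
time_s: 6.9
ee_pos: [511.9, -64.3, 45.6]
ee_rot: [-179.9, 0.5, -1.1]
force: [-10.9, -1.1, 7.8]
gripper_width: 0.7
```

>>> apply_moves(plan=[{"fingers": 0,"x": 0.2,"y": 0,"z": 0,"wx": 0,"wy": 0,"wz": 0},{"fingers": 0,"x": 0.3,"y": 0,"z": 0,"wx": 0,"wy": 0,"wz": 0}])

```text
time_s: 7.1
ee_pos: [511.8, -64.3, 45.7]
ee_rot: [-179.8, 0.9, -1.1]
force: [-11.5, -0.7, 7.7]
gripper_width: 0.8
```

```bash
python3 - <<'E'
from h import *;from workcell import monitor
s=monitor.state();show(s);goal(s,*b2w(-58,0),46,-1.4)
E
```

```text
t 7.1 pos [511.8 -64.3  45.7] rot [-179.8    0.9   -1.1] bed [-60.    1.2] F [-11.54  -0.74   7.69] w 0.8
shift cm [ 0.2   0.12 -0.03] rot [-0.15  0.91  0.3 ]
```

>>> apply_moves(plan=[{"fingers": 0,"x": 0.2,"y": 0,"z": -0.1,"wx": 0,"wy": 0.9,"wz": 0},{"fingers": 0,"x": 0.35,"y": 0,"z": -0.15,"wx": 0,"wy": 0.9,"wz": 0},{"fingers": 0,"x": 0.45,"y": 0,"z": -0.15,"wx": 0,"wy": 0.9,"wz": 0}])

```text
time_s: 7.4
ee_pos: [512.1, -64.6, 46.1]
ee_rot: [-179.9, 0.6, -1.1]
force: [-10.3, -2.5, 1.2]
gripper_width: 0.7
```

```bash
python3 - <<'E'
from h import *;from workcell import monitor,cams
import cv2
s=monitor.state();show(s)
f=cams.grab_frame('scene');cv2.imwrite('pics/scene3c.png',cv2.resize(f[140:250,150:320,::-1],None,fx=4.6,fy=4.6,interpolation=cv2.INTER_CUBIC))
f=cams.grab_frame('top');cv2.imwrite('pics/top3c.png',cv2.resize(f[130:260,220:360,::-1],None,fx=5,fy=4.6,interpolation=cv2.INTER_CUBIC))
E
```

```text
t 7.4 pos [512.1 -64.6  46.1] rot [-179.9    0.6   -1.1] bed [-59.7   0.9] F [-10.32  -2.48   1.22] w 0.7
```

View pics/scene3c.png

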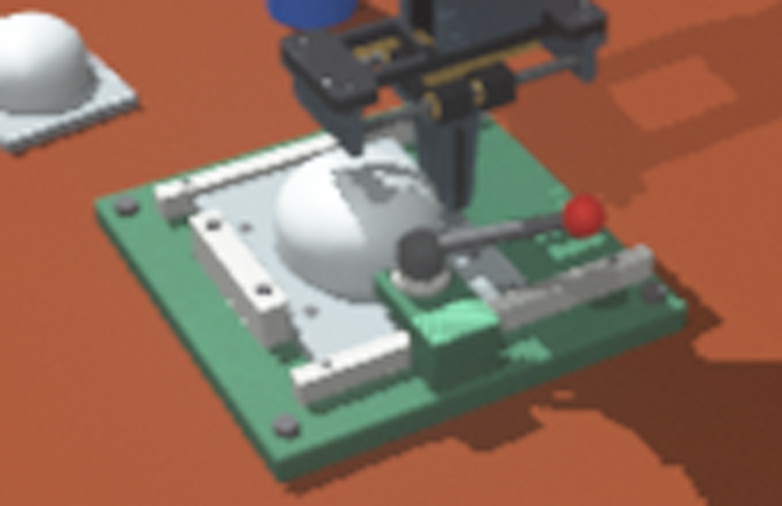

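View pics/top3c.png

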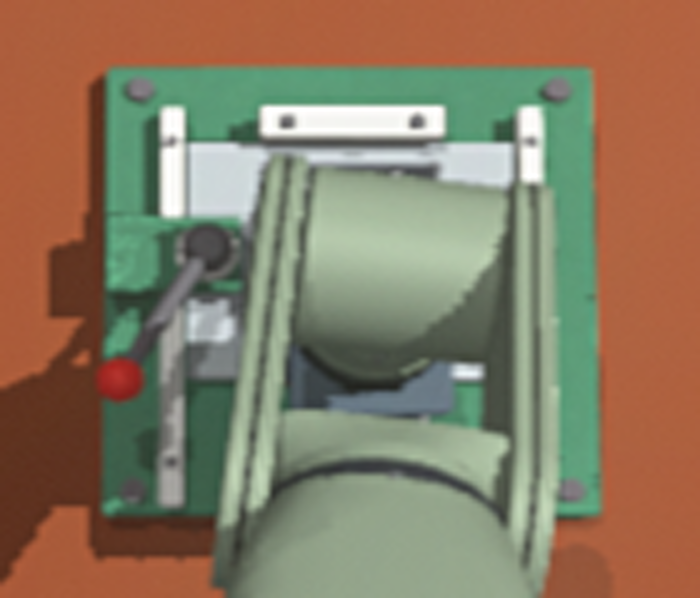

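```bash
python3 - <<'E'
from h import *;from workcell import monitor,cams
P=cams.camera_params('top')
for x in(70,65,60):
    uv=proj(np.append(b2w(x,85),32),P,P['T']);print(x,(uv-[220,130])*[5,4.6])
s=monitor.state();goal(s,*b2w(-75,0),46,-1.4)
E
```

```text
70 [194.00685222 142.66372048]
65 [193.98017291 150.92423917]
60 [193.95346515 159.19356247]
shift cm [-1.52  0.08  0.02] rot [-0.13  0.57  0.34]
```

>>> apply_moves(plan=[{"fingers": 0,"x": -1,"y": 0,"z": 0,"wx": 0,"wy": 0.6,"wz": 0},{"fingers": 0,"x": -2.5,"y": 0,"z": 0,"wx": 0,"wy": 0.6,"wz": 0},{"fingers": 0,"x": -3,"y": 0,"z": -4,"wx": 0,"wy": 0.6,"wz": 0},{"fingers": 0,"x": -3,"y": 0,"z": -9,"wx": 0,"wy": 0.6,"wz": 0},{"fingers": 0,"x": -3,"y": 0,"z": -9.5,"wx": 0,"wy": 0.6,"wz": 0},{"fingers": 0,"x": -3,"y": 0,"z": -9.5,"wx": 0,"wy": 0.6,"wz": 0}])

```text
time_s: 8.1
ee_pos: [485.5, -64.6, 143.5]
ee_rot: [-179.9, -0.5, -1.1]
force: [0.3, 0.0, 0.7]
gripper_width: 0.4
```

```bash
python3 - <<'E'
from h import *;from workcell import monitor,cams
import cv2
s=monitor.state();show(s);goal(s,*b2w(-101,77),140,62)
f=cams.grab_frame('wrist');cv2.imwrite('pics/wrist4.png',f[:,:,::-1])
E
```

```text
t 8.1 pos [485.5 -64.6 143.5] rot [-179.9   -0.5   -1.1] bed [-86.3   0.3] F [0.25 0.04 0.7 ] w 0.4
shift cm [-1.43 -7.68  0.35] rot [  0.17  -0.45 -63.06]
```

View pics/wrist4.png

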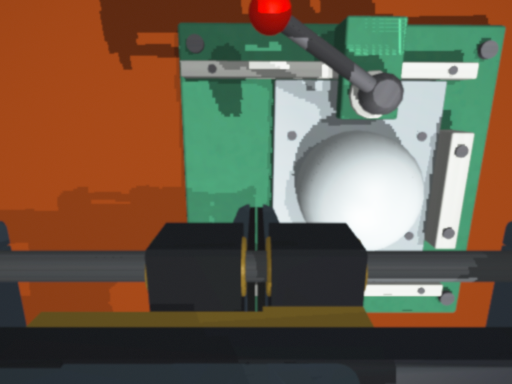

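>>> apply_moves(plan=[{"fingers": 0,"x": -1.4,"y": -7.7,"z": 0.35,"wx": 0,"wy": -0.4,"wz": -63},{"fingers": 0,"x": -1.4,"y": -7.7,"z": 0.35,"wx": 0,"wy": -0.4,"wz": -63},{"fingers": 0,"x": -1.4,"y": -7.7,"z": 0.35,"wx": 0,"wy": -0.4,"wz": -63},{"fingers": 0,"x": -1.4,"y": -7.7,"z": 0.35,"wx": 0,"wy": -0.4,"wz": -63},{"fingers": 0,"x": -1.4,"y": -7.7,"z": 0.35,"wx": 0,"wy": -0.4,"wz": -63},{"fingers": 0,"x": -1.4,"y": -7.7,"z": 0.35,"wx": 0,"wy": -0.4,"wz": -63},{"fingers": 0,"x": -1.4,"y": -7.7,"z": 0.35,"wx": 0,"wy": -0.4,"wz": -63},{"fingers": 0,"x": -1.4,"y": -7.7,"z": 0.35,"wx": 0,"wy": -0.4,"wz": -63}])

```text
time_s: 8.95
ee_pos: [470.8, 13.0, 136.6]
ee_rot: [-179.8, 0.2, 62.2]
force: [-0.2, -0.2, 0.4]
gripper_width: 0.7
```

```bash
python3 - <<'E'
from h import *;from workcell import monitor,cams
s=monitor.state();show(s);goal(s,*b2w(-101,77),92,62)
E
```

```text
t 8.95 pos [470.8  13.  136.6] rot [-179.8    0.2   62.2] bed [-102.9   77.4] F [-0.22 -0.24  0.42] w 0.7
shift cm [0.06 0.21 4.45] rot [-0.22  0.2   0.16]
```

>>> apply_moves(plan=[{"fingers": 0,"x": 0.05,"y": 0.2,"z": 2.5,"wx": -0.2,"wy": 0.2,"wz": 0},{"fingers": 0,"x": 0.05,"y": 0.2,"z": 4.4,"wx": -0.2,"wy": 0.2,"wz": 0},{"fingers": 0,"x": 0.05,"y": 0.2,"z": 4.4,"wx": -0.2,"wy": 0.2,"wz": 0},{"fingers": 0,"x": 0.05,"y": 0.2,"z": 4.4,"wx": -0.2,"wy": 0.2,"wz": 0}])

```text
time_s: 9.35
ee_pos: [472.2, 12.5, 91.6]
ee_rot: [-179.9, 0.1, 62.2]
force: [1.2, 0.1, 0.4]
gripper_width: 0.5
```

```bash
cat > sw.py <<'E'
from h import *;from workcell import monitor,cams
import sys
def pose(th,off=22.5,r=90):
    t=np.radians(th);p=np.array([0,78])+r*np.array([np.cos(t),np.sin(t)])-off*np.array([np.sin(t),-np.cos(t)])
    return p,th-90+np.degrees(Q[2])
def where(s):
    b=w2b(*s['ee_pos'][:2])-[0,78];off=22.5
    rr=np.hypot(*b); th=np.degrees(np.arctan2(b[1],b[0]))
    # TCP angle is ahead by atan(off/r)
    r=np.sqrt(max(rr**2-off**2,1)); thl=th-np.degrees(np.arctan2(off,r))
    t=np.radians(thl)+Q[2]; tang=np.array([np.sin(t),-np.cos(t)]); rad=np.array([np.cos(t),np.sin(t)])
    F=s['force'][:2]; return thl,r,-F@tang,-F@rad
if __name__=='__main__':
    s=monitor.state();show(s);print('theta,r,Ftan,Frad',np.round(where(s),2),'Nm',round(where(s)[2]*.09,3))
    for th in map(float,sys.argv[1:]):
        p,y=pose(th);print(th,end=' ');goal(s,*b2w(*p),91,y)
E
python3 sw.py 153 148 143 138 133 128 123 118 113
```

```text
t 9.35 pos [472.2  12.5  91.6] rot [-1.799e+02  1.000e-01  6.220e+01] bed [-101.5   76.9] F [1.21 0.12 0.38] w 0.5
theta,r,Ftan,Frad [-192.22   98.95   -0.4     1.14] Nm -0.036
153.0 shift cm [2.45 0.02 0.06] rot [-0.13  0.06  0.53]
148.0 shift cm [ 3.24 -0.14  0.06] rot [-0.13  0.07  5.53]
143.0 shift cm [ 4.05 -0.22  0.06] rot [-0.13  0.07 10.53]
138.0 shift cm [ 4.86 -0.24  0.06] rot [-0.13  0.08 15.53]
133.0 shift cm [ 5.67 -0.18  0.06] rot [-0.12  0.09 20.53]
128.0 shift cm [ 6.47 -0.05  0.06] rot [-0.12  0.09 25.53]
123.0 shift cm [7.25 0.14 0.06] rot [-0.12  0.1  30.53]
118.0 shift cm [8.02 0.4  0.05] rot [-0.11  0.1  35.53]
113.0 shift cm [8.76 0.73 0.05] rot [-0.11  0.11 40.53]
```

>>> apply_moves(plan=[{"fingers": 0,"x": 1.3,"y": 0,"z": 0,"wx": 0,"wy": 0,"wz": 0.5},{"fingers": 0,"x": 2.1,"y": 0,"z": 0,"wx": 0,"wy": 0,"wz": 0.5},{"fingers": 0,"x": 2.7,"y": 0,"z": 0,"wx": 0,"wy": 0,"wz": 2.5},{"fingers": 0,"x": 3.2,"y": -0.1,"z": 0,"wx": 0,"wy": 0,"wz": 5.5},{"fingers": 0,"x": 3.7,"y": -0.2,"z": 0,"wx": 0,"wy": 0,"wz": 8.5},{"fingers": 0,"x": 4.3,"y": -0.2,"z": 0,"wx": 0,"wy": 0,"wz": 12},{"fingers": 0,"x": 4.9,"y": -0.2,"z": 0,"wx": 0,"wy": 0,"wz": 15.5}])

```text
time_s: 10.05
ee_pos: [493.6, 56.5, 92.2]
ee_rot: [-180.0, 0.1, 46.6]
force: [-0.5, -2.6, 0.4]
gripper_width: 0.4
```

```bash
python3 sw.py 133 128 123 118 113 108
```

```text
t 10.05 pos [493.6  56.5  92.2] rot [-1.80e+02  1.00e-01  4.66e+01] bed [-81.1 121.5] F [-0.51 -2.59  0.42] w 0.4
theta,r,Ftan,Frad [137.66  89.25   2.23   1.42] Nm 0.201
133.0 shift cm [ 0.74 -0.22  0.12] rot [-0.03  0.13  4.95]
128.0 shift cm [ 1.54 -0.32  0.12] rot [-0.03  0.13  9.95]
123.0 shift cm [ 2.35 -0.34  0.11] rot [-0.02  0.13 14.95]
118.0 shift cm [ 3.16 -0.29  0.11] rot [-1.000e-02  1.300e-01  1.995e+01]
113.0 shift cm [ 3.96 -0.17  0.11] rot [-1.000e-02  1.300e-01  2.495e+01]
108.0 shift cm [4.75 0.02 0.11] rot [-0.    0.13 29.95]
```

>>> apply_moves(plan=[{"fingers": 0,"x": 0.7,"y": -0.2,"z": 0.1,"wx": 0,"wy": 0,"wz": 5},{"fingers": 0,"x": 1.5,"y": -0.3,"z": 0.1,"wx": 0,"wy": 0,"wz": 10},{"fingers": 0,"x": 2.3,"y": -0.3,"z": 0.1,"wx": 0,"wy": 0,"wz": 15},{"fingers": 0,"x": 3.1,"y": -0.3,"z": 0.1,"wx": 0,"wy": 0,"wz": 20},{"fingers": 0,"x": 3.9,"y": -0.2,"z": 0.1,"wx": 0,"wy": 0,"wz": 25},{"fingers": 0,"x": 4.7,"y": 0,"z": 0.1,"wx": 0,"wy": 0,"wz": 30}])

```text
time_s: 10.65
ee_pos: [525.6, 90.5, 91.6]
ee_rot: [179.9, 0.2, 16.4]
force: [-1.2, -1.7, 1.9]
gripper_width: 0.1
```

```bash
python3 sw.py 108 103 98 93 88 83 78;python3 - <<'E'
from workcell import cams
import cv2
f=cams.grab_frame('scene');cv2.imwrite('pics/scene5c.png',cv2.resize(f[140:250,150:320,::-1],None,fx=4.6,fy=4.6,interpolation=cv2.INTER_CUBIC))
E
```

```text
t 10.65 pos [525.6  90.5  91.6] rot [179.9   0.2  16.4] bed [-49.9 156.2] F [-1.16 -1.73  1.91] w 0.1
theta,r,Ftan,Frad [108.5   90.     1.62   1.31] Nm 0.145
108.0 shift cm [ 0.08 -0.02  0.06] rot [ 0.08  0.19 -0.2 ]
103.0 shift cm [ 0.87 -0.18  0.06] rot [0.09 0.19 4.8 ]
98.0 shift cm [ 1.68 -0.28  0.05] rot [0.1  0.18 9.8 ]
93.0 shift cm [ 2.48 -0.3   0.05] rot [ 0.1   0.18 14.8 ]
88.0 shift cm [ 3.29 -0.26  0.05] rot [ 0.11  0.18 19.8 ]
83.0 shift cm [ 4.09 -0.14  0.05] rot [ 0.12  0.17 24.8 ]
78.0 shift cm [4.88 0.04 0.04] rot [ 0.13  0.17 29.8 ]
```

View pics/scene5c.png

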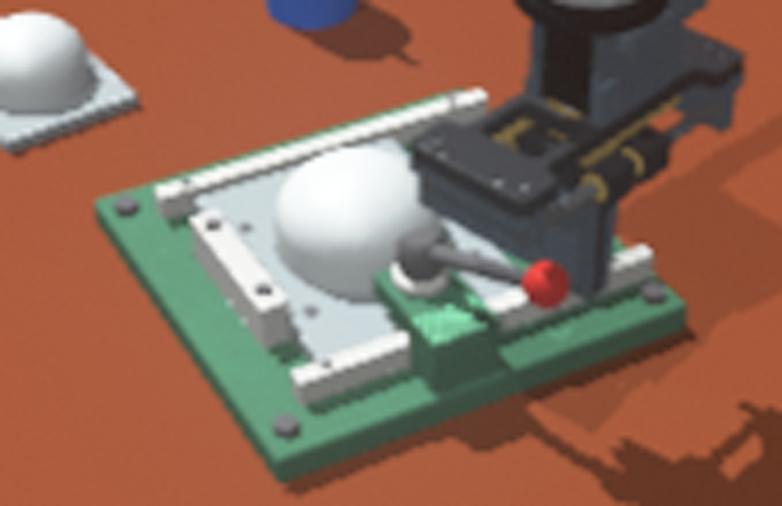

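>>> apply_moves(plan=[{"fingers": 0,"x": 0.85,"y": -0.2,"z": 0.05,"wx": 0,"wy": 0,"wz": 5},{"fingers": 0,"x": 1.7,"y": -0.3,"z": 0.05,"wx": 0,"wy": 0,"wz": 10},{"fingers": 0,"x": 2.3,"y": -0.3,"z": 0.05,"wx": 0,"wy": 0,"wz": 14},{"fingers": 0,"x": 2.9,"y": -0.3,"z": 0.05,"wx": 0,"wy": 0,"wz": 17.5},{"fingers": 0,"x": 3.3,"y": -0.25,"z": 0.05,"wx": 0,"wy": 0,"wz": 20},{"fingers": 0,"x": 3.7,"y": -0.2,"z": 0.05,"wx": 0,"wy": 0,"wz": 22.5}])

```text
time_s: 11.3
ee_pos: [561.2, 103.3, 91.4]
ee_rot: [179.9, 0.1, -6.2]
force: [-3.3, -1.6, 0.3]
gripper_width: 0.3
```

```bash
python3 sw.py 84 82 80 78 76 74
```

```text
t 11.3 pos [561.2 103.3  91.4] rot [ 1.799e+02  1.000e-01 -6.200e+00] bed [-14.6 169.9] F [-3.31 -1.65  0.3 ] w 0.3
theta,r,Ftan,Frad [85.04 90.27  3.11  2.  ] Nm 0.28
84.0 shift cm [ 0.16 -0.01  0.04] rot [0.13 0.14 1.19]
82.0 shift cm [ 0.48 -0.08  0.04] rot [0.14 0.14 3.19]
80.0 shift cm [ 0.8  -0.13  0.04] rot [0.14 0.14 5.19]
78.0 shift cm [ 1.12 -0.18  0.04] rot [0.14 0.13 7.19]
76.0 shift cm [ 1.44 -0.21  0.04] rot [0.14 0.13 9.19]
74.0 shift cm [ 1.77 -0.23  0.04] rot [ 0.15  0.13 11.19]
```

>>> apply_moves(plan=[{"fingers": 0,"x": 0.25,"y": 0,"z": 0,"wx": 0,"wy": 0,"wz": 1.7},{"fingers": 0,"x": 0.5,"y": -0.1,"z": 0,"wx": 0,"wy": 0,"wz": 3.2},{"fingers": 0,"x": 0.75,"y": -0.15,"z": 0,"wx": 0,"wy": 0,"wz": 4.8},{"fingers": 0,"x": 1.0,"y": -0.15,"z": 0,"wx": 0,"wy": 0,"wz": 6.5}])

```text
time_s: 11.7
ee_pos: [571.3, 103.9, 91.5]
ee_rot: [179.9, 0.1, -12.8]
force: [-3.4, 0.3, 1.1]
gripper_width: 0.3
```

```bash
python3 sw.py 78 77 76 75 74 73 72 71 70 
```

```text
t 11.7 pos [571.3 103.9  91.5] rot [ 1.799e+02  1.000e-01 -1.280e+01] bed [ -4.6 170.7] F [-3.43  0.33  1.09] w 0.3
theta,r,Ftan,Frad [78.81 90.09  3.42  0.43] Nm 0.307
78.0 shift cm [ 0.13 -0.02  0.05] rot [0.13 0.15 0.59]
77.0 shift cm [ 0.29 -0.06  0.05] rot [0.14 0.15 1.59]
76.0 shift cm [ 0.44 -0.09  0.05] rot [0.14 0.15 2.59]
75.0 shift cm [ 0.6  -0.12  0.05] rot [0.14 0.14 3.59]
74.0 shift cm [ 0.76 -0.15  0.05] rot [0.14 0.14 4.59]
73.0 shift cm [ 0.92 -0.18  0.05] rot [0.14 0.14 5.59]
72.0 shift cm [ 1.08 -0.2   0.05] rot [0.14 0.14 6.59]
71.0 shift cm [ 1.24 -0.22  0.05] rot [0.14 0.14 7.59]
70.0 shift cm [ 1.4  -0.24  0.05] rot [0.14 0.14 8.59]
```

>>> apply_moves(plan=[{"fingers": 0,"x": 0.15,"y": 0,"z": 0,"wx": 0,"wy": 0,"wz": 0.8},{"fingers": 0,"x": 0.3,"y": -0.05,"z": 0,"wx": 0,"wy": 0,"wz": 1.6}])

```text
time_s: 11.9
ee_pos: [574.4, 103.9, 91.6]
ee_rot: [179.9, 0.2, -14.5]
force: [-3.0, 0.7, 1.3]
gripper_width: 0.6
```

>>> apply_moves(plan=[{"fingers": 0,"x": 0.15,"y": 0,"z": 0,"wx": 0,"wy": 0,"wz": 0.8},{"fingers": 0,"x": 0.3,"y": -0.05,"z": 0,"wx": 0,"wy": 0,"wz": 1.6}])

```text
time_s: 12.1
ee_pos: [577.5, 103.8, 91.6]
ee_rot: [179.9, 0.2, -16.1]
force: [-3.0, 1.3, 1.0]
gripper_width: 0.7
```

```bash
python3 sw.py 76 75 74 73 72 71 
```

```text
t 12.1 pos [577.5 103.8  91.6] rot [179.9   0.2 -16.1] bed [  1.6 170.8] F [-3.04  1.27  1.05] w 0.7
theta,r,Ftan,Frad [74.95 90.01  3.27 -0.36] Nm 0.295
76.0 shift cm [-0.16  0.04  0.06] rot [ 0.11  0.15 -0.74]
75.0 shift cm [-0.01  0.    0.06] rot [0.11 0.15 0.26]
74.0 shift cm [ 0.15 -0.03  0.06] rot [0.11 0.15 1.26]
73.0 shift cm [ 0.31 -0.07  0.06] rot [0.11 0.15 2.26]
72.0 shift cm [ 0.47 -0.1   0.06] rot [0.11 0.15 3.26]
71.0 shift cm [ 0.63 -0.13  0.06] rot [0.12 0.15 4.26]
```

>>> apply_moves(plan=[{"fingers": 0,"x": 0.1,"y": 0,"z": 0,"wx": 0,"wy": 0,"wz": 0.7},{"fingers": 0,"x": 0.2,"y": -0.05,"z": 0,"wx": 0,"wy": 0,"wz": 1.3}])

```text
time_s: 12.3
ee_pos: [579.6, 103.6, 91.6]
ee_rot: [179.9, 0.2, -17.5]
force: [-3.0, 1.7, 2.3]
gripper_width: 0.5
```

>>> apply_moves(plan=[{"fingers": 0,"x": 0.1,"y": 0,"z": 0,"wx": 0,"wy": 0,"wz": 0.7},{"fingers": 0,"x": 0.2,"y": -0.05,"z": 0,"wx": 0,"wy": 0,"wz": 1.3}])

```text
time_s: 12.5
ee_pos: [581.7, 103.5, 91.6]
ee_rot: [179.9, 0.2, -18.8]
force: [-3.3, 0.3, 1.3]
gripper_width: 0.5
```

>>> apply_moves(plan=[{"fingers": 0,"x": 0.1,"y": 0,"z": 0,"wx": 0,"wy": 0,"wz": 0.7},{"fingers": 0,"x": 0.2,"y": -0.05,"z": 0,"wx": 0,"wy": 0,"wz": 1.3}])

```text
time_s: 12.7
ee_pos: [583.8, 103.3, 91.6]
ee_rot: [179.9, 0.2, -20.2]
force: [-2.8, 1.7, 1.5]
gripper_width: 0.4
```

```bash
python3 sw.py 72 71 70 69 68 67 
```

```text
t 12.7 pos [583.8 103.3  91.6] rot [179.9   0.2 -20.2] bed [  8.  170.4] F [-2.78  1.69  1.5 ] w 0.4
theta,r,Ftan,Frad [71.03 90.01  3.19 -0.62] Nm 0.287
72.0 shift cm [-0.15  0.04  0.06] rot [ 0.13  0.16 -0.81]
71.0 shift cm [ 0.01 -0.    0.06] rot [0.13 0.16 0.19]
70.0 shift cm [ 0.16 -0.04  0.06] rot [0.14 0.15 1.19]
69.0 shift cm [ 0.32 -0.07  0.06] rot [0.14 0.15 2.19]
68.0 shift cm [ 0.48 -0.1   0.06] rot [0.14 0.15 3.19]
67.0 shift cm [ 0.64 -0.13  0.06] rot [0.14 0.15 4.19]
```

>>> apply_moves(plan=[{"fingers": 0,"x": 0.1,"y": 0,"z": 0,"wx": 0,"wy": 0,"wz": 0.7},{"fingers": 0,"x": 0.2,"y": -0.05,"z": 0,"wx": 0,"wy": 0,"wz": 1.3}])

```text
time_s: 12.9
ee_pos: [585.9, 103.0, 91.6]
ee_rot: [179.9, 0.2, -21.5]
force: [-3.1, 1.6, 1.9]
gripper_width: 0.3
```

>>> apply_moves(plan=[{"fingers": 0,"x": 0.1,"y": 0,"z": 0,"wx": 0,"wy": 0,"wz": 0.7},{"fingers": 0,"x": 0.2,"y": -0.05,"z": 0,"wx": 0,"wy": 0,"wz": 1.3}])

```text
time_s: 13.1
ee_pos: [588.1, 102.7, 91.6]
ee_rot: [179.9, 0.1, -22.9]
force: [-2.9, 1.4, 0.9]
gripper_width: 0.6
```

```bash
python3 sw.py 69 68 67 66 65 64 
```

```text
t 13.1 pos [588.1 102.7  91.6] rot [ 1.799e+02  1.000e-01 -2.290e+01] bed [ 12.2 170. ] F [-2.86  1.38  0.94] w 0.6
theta,r,Ftan,Frad [68.4  90.03  3.17 -0.15] Nm 0.285
69.0 shift cm [-0.09  0.03  0.06] rot [ 0.15  0.15 -0.51]
68.0 shift cm [ 0.06 -0.01  0.06] rot [0.15 0.15 0.49]
67.0 shift cm [ 0.22 -0.05  0.06] rot [0.15 0.15 1.49]
66.0 shift cm [ 0.38 -0.08  0.06] rot [0.15 0.15 2.49]
65.0 shift cm [ 0.54 -0.11  0.06] rot [0.15 0.14 3.49]
64.0 shift cm [ 0.7  -0.14  0.06] rot [0.15 0.14 4.49]
```

>>> apply_moves(plan=[{"fingers": 0,"x": 0.1,"y": 0,"z": 0,"wx": 0,"wy": 0,"wz": 0.7},{"fingers": 0,"x": 0.2,"y": -0.05,"z": 0,"wx": 0,"wy": 0,"wz": 1.3}])

```text
time_s: 13.3
ee_pos: [590.1, 102.4, 91.6]
ee_rot: [179.8, 0.1, -24.2]
force: [-3.1, 2.3, 2.5]
gripper_width: 0.4
```

>>> apply_moves(plan=[{"fingers": 0,"x": 0.1,"y": 0,"z": 0,"wx": 0,"wy": 0,"wz": 0.7},{"fingers": 0,"x": 0.2,"y": -0.05,"z": 0,"wx": 0,"wy": 0,"wz": 1.3}])

```text
time_s: 13.5
ee_pos: [592.3, 102.0, 91.6]
ee_rot: [179.8, 0.1, -25.6]
force: [-3.8, 1.4, 2.4]
gripper_width: 0.8
```

```bash
python3 sw.py 67 66 65 64 63 62 61 
```

```text
t 13.5 pos [592.3 102.   91.6] rot [ 1.798e+02  1.000e-01 -2.560e+01] bed [ 16.4 169.3] F [-3.79  1.4   2.43] w 0.8
theta,r,Ftan,Frad [65.76 90.    4.03  0.38] Nm 0.362
67.0 shift cm [-0.19  0.05  0.06] rot [ 0.16  0.15 -1.22]
66.0 shift cm [-0.04  0.01  0.06] rot [ 0.16  0.14 -0.22]
65.0 shift cm [ 0.12 -0.03  0.06] rot [0.16 0.14 0.78]
64.0 shift cm [ 0.28 -0.06  0.06] rot [0.17 0.14 1.78]
63.0 shift cm [ 0.44 -0.1   0.06] rot [0.17 0.14 2.78]
62.0 shift cm [ 0.59 -0.13  0.06] rot [0.17 0.14 3.78]
61.0 shift cm [ 0.75 -0.16  0.06] rot [0.17 0.14 4.78]
```

>>> apply_moves(plan=[{"fingers": 0,"x": 0.1,"y": 0,"z": 0,"wx": 0,"wy": 0,"wz": 0.7},{"fingers": 0,"x": 0.2,"y": -0.05,"z": 0,"wx": 0,"wy": 0,"wz": 1.3}])

```text
time_s: 13.7
ee_pos: [593.9, 101.7, 91.6]
ee_rot: [179.8, 0.2, -27.0]
force: [-4.4, 3.2, 2.4]
gripper_width: 1.0
```

```bash
python3 sw.py 64 63 62 61 
```

```text
t 13.7 pos [593.9 101.7  91.6] rot [179.8   0.2 -27. ] bed [ 18.1 169.1] F [-4.39  3.2   2.37] w 1.0
theta,r,Ftan,Frad [64.74 90.08  5.36 -0.9 ] Nm 0.483
64.0 shift cm [ 0.12 -0.02  0.06] rot [0.18 0.2  0.42]
63.0 shift cm [ 0.27 -0.06  0.05] rot [0.18 0.2  1.42]
62.0 shift cm [ 0.43 -0.09  0.05] rot [0.18 0.2  2.42]
61.0 shift cm [ 0.59 -0.12  0.05] rot [0.19 0.2  3.42]
```

>>> apply_moves(plan=[{"fingers": 0,"x": 0.1,"y": 0,"z": 0,"wx": 0,"wy": 0,"wz": 0},{"fingers": 0,"x": 0.15,"y": 0,"z": 0,"wx": 0,"wy": 0,"wz": 0}])

```text
time_s: 13.9
ee_pos: [594.4, 101.5, 91.5]
ee_rot: [179.8, 0.3, -27.0]
force: [-5.0, 4.0, 3.1]
gripper_width: 0.9
```

```bash
python3 sw.py 64 
```

```text
t 13.9 pos [594.4 101.5  91.5] rot [179.8   0.3 -27. ] bed [ 18.6 168.9] F [-4.97  3.96  3.09] w 0.9
theta,r,Ftan,Frad [64.41 90.02  6.22 -1.28] Nm 0.56
64.0 shift cm [ 0.06 -0.01  0.05] rot [0.19 0.33 0.37]
```

>>> apply_moves(plan=[{"fingers": 0,"x": 0.15,"y": 0,"z": 0,"wx": 0,"wy": 0,"wz": 0},{"fingers": 0,"x": 0.25,"y": 0,"z": 0,"wx": 0,"wy": 0,"wz": 0}])

```text
time_s: 14.1
ee_pos: [595.2, 101.3, 91.3]
ee_rot: [179.8, 0.6, -27.1]
force: [-6.7, 5.2, 4.0]
gripper_width: 0.8
```

```bash
python3 sw.py 64 
```

```text
t 14.1 pos [595.2 101.3  91.3] rot [179.8   0.6 -27.1] bed [ 19.4 168.7] F [-6.72  5.21  4.04] w 0.8
theta,r,Ftan,Frad [63.91 89.99  8.36 -1.52] Nm 0.753
64.0 shift cm [-0.01  0.    0.03] rot [0.2  0.55 0.31]
```

>>> apply_moves(plan=[{"fingers": 0,"x": 0.2,"y": 0,"z": -0.05,"wx": 0,"wy": 0,"wz": 0},{"fingers": 0,"x": 0.3,"y": 0,"z": -0.05,"wx": 0,"wy": 0,"wz": 0},{"fingers": 0,"x": 0.3,"y": 0,"z": -0.05,"wx": 0,"wy": 0,"wz": 0}])

```text
time_s: 14.4
ee_pos: [595.6, 101.2, 91.5]
ee_rot: [179.8, 0.9, -27.1]
force: [-8.6, 4.7, 4.3]
gripper_width: 0.4
```

```bash
python3 sw.py 64 
```

```text
t 14.4 pos [595.6 101.2  91.5] rot [179.8   0.9 -27.1] bed [ 19.8 168.6] F [-8.61  4.75  4.34] w 0.4
theta,r,Ftan,Frad [63.64 89.94  9.83 -0.19] Nm 0.884
64.0 shift cm [-0.06  0.01  0.05] rot [0.23 0.87 0.25]
```

>>> apply_moves(plan=[{"fingers": 0,"x": 0.25,"y": 0,"z": -0.05,"wx": 0,"wy": 0,"wz": 0},{"fingers": 0,"x": 0.4,"y": 0,"z": -0.05,"wx": 0,"wy": 0,"wz": 0},{"fingers": 0,"x": 0.4,"y": 0,"z": -0.05,"wx": 0,"wy": 0,"wz": 0}])

```text
time_s: 14.7
ee_pos: [596.2, 101.0, 91.5]
ee_rot: [179.7, 1.3, -27.2]
force: [-9.0, 6.5, 5.0]
gripper_width: 0.3
```

```bash
python3 - <<'E'
from sw import *
v=[]
for i in range(4):
    cams.grab_frame('scene');s=monitor.state();v.append(where(s)[2]*.09)
print(np.round(v,3));show(s)
E
```

```text
[1.054 1.062 0.954 0.933]
t 14.9 pos [596.2 100.9  91.5] rot [179.7   1.3 -27.2] bed [ 20.4 168.4] F [-8.66  5.78  3.81] w 0.4
```

>>> apply_moves(plan=[{"fingers": 0,"x": 0.35,"y": 0,"z": -0.05,"wx": 0,"wy": 0,"wz": 0},{"fingers": 0,"x": 0.5,"y": 0,"z": -0.05,"wx": 0,"wy": 0,"wz": 0},{"fingers": 0,"x": 0.5,"y": 0,"z": -0.05,"wx": 0,"wy": 0,"wz": 0}])

```text
time_s: 15.2
ee_pos: [596.9, 100.8, 91.4]
ee_rot: [179.7, 1.8, -27.3]
force: [-11.1, 8.8, 5.3]
gripper_width: 0.2
```

```bash
cat > hold.py <<'E'
from sw import *
import sys
v=[];n=int(sys.argv[1])
for i in range(n):
    cams.grab_frame('wrist');s=monitor.state();v.append(where(s)[2]*.09)
    if not(0.9<np.mean(v[-6:])<1.45): break
print(len(v),'mean',np.mean(v).round(3),'min/max',np.round([min(v),max(v)],3),'first/last8',np.mean(v[:8]).round(3),np.mean(v[-8:]).round(3));show(s)
E
python3 hold.py 6
```

```text
6 mean 1.21 min/max [1.156 1.295] first/last8 1.21 1.21
t 15.5 pos [596.8 100.8  91.4] rot [179.7   1.8 -27.3] bed [ 21.  168.2] F [-10.61   8.34   4.97] w 0.1
```

```bash
python3 hold.py 54
```

```text
54 mean 1.202 min/max [1.103 1.334] first/last8 1.198 1.201
t 18.2 pos [596.8 100.8  91.5] rot [179.7   1.8 -27.3] bed [ 21.  168.2] F [-11.06   7.83   4.79] w 0.7
```

>>> apply_moves(plan=[{"fingers": 0,"x": -0.3,"y": 0,"z": 0,"wx": 0,"wy": 0,"wz": 0},{"fingers": 0,"x": -1,"y": 0,"z": 0,"wx": 0,"wy": 1.8,"wz": 0},{"fingers": 0,"x": -3,"y": 0,"z": 0,"wx": 0,"wy": 1.8,"wz": 0},{"fingers": 0,"x": -4,"y": 0,"z": -3,"wx": 0,"wy": 1.8,"wz": 0},{"fingers": 0,"x": -5,"y": 0,"z": -8,"wx": 0,"wy": 1.8,"wz": 0},{"fingers": 0,"x": -9,"y": 0,"z": -11,"wx": 0,"wy": 1.8,"wz": 0},{"fingers": 0,"x": -13,"y": 0,"z": -11,"wx": 0,"wy": 1.8,"wz": 0},{"fingers": 0,"x": -17,"y": 0,"z": -11,"wx": 0,"wy": 1.8,"wz": 0}])

```text
time_s: 19.0
ee_pos: [450.1, 177.8, 208.2]
ee_rot: [179.9, -0.3, -27.3]
force: [-0.7, 0.8, -0.7]
gripper_width: 0.4
```

```bash
python3 - <<'E'
from sw import *
import cv2
show(monitor.state())
f=cams.grab_frame('scene');cv2.imwrite('pics/scene6.png',f[:,:,::-1]);cv2.imwrite('pics/scene6c.png',cv2.resize(f[140:250,150:320,::-1],None,fx=4.6,fy=4.6,interpolation=cv2.INTER_CUBIC))
f=cams.grab_frame('top');cv2.imwrite('pics/top6.png',f[:,:,::-1]);cv2.imwrite('pics/top6c.png',cv2.resize(f[130:260,220:360,::-1],None,fx=5,fy=4.6,interpolation=cv2.INTER_CUBIC))
P=cams.camera_params('top')
for x in(70,67):
    uv=proj(np.append(b2w(x,85),32),P,P['T']);print(x,(uv-[220,130])*[5,4.6])
for th in (60,65,70):
    t=np.radians(th);uv=proj(np.append(b2w(90*np.cos(t),78+90*np.sin(t)),103),P,P['T']);print(th,(uv-[220,130])*[5,4.6])
E
```

```text
t 19.0 pos [450.1 177.8 208.2] rot [179.9  -0.3 -27.3] bed [-127.5  241.7] F [-0.71  0.85 -0.74] w 0.4
70 [194.00685222 142.66372048]
67 [193.99084804 147.61897593]
60 [ 55.26911681 160.71594178]
65 [ 48.10095411 172.89599722]
70 [ 42.11793941 185.60455444]
```

View pics/top6c.png

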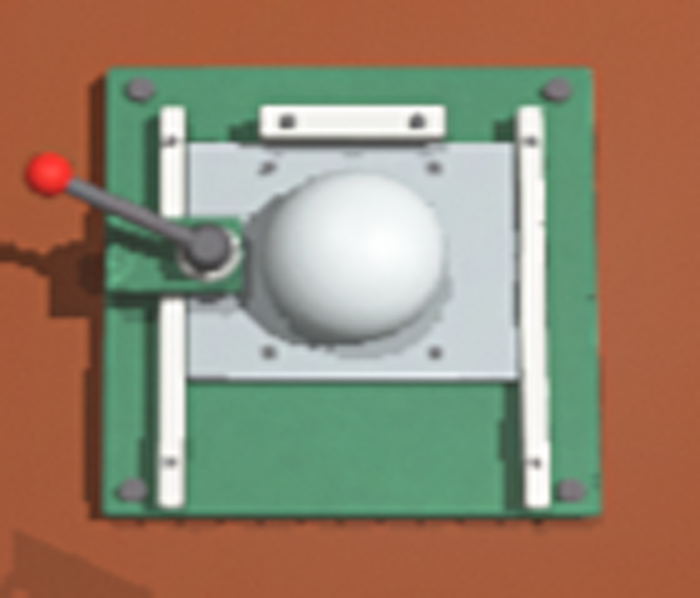

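View pics/scene6c.png

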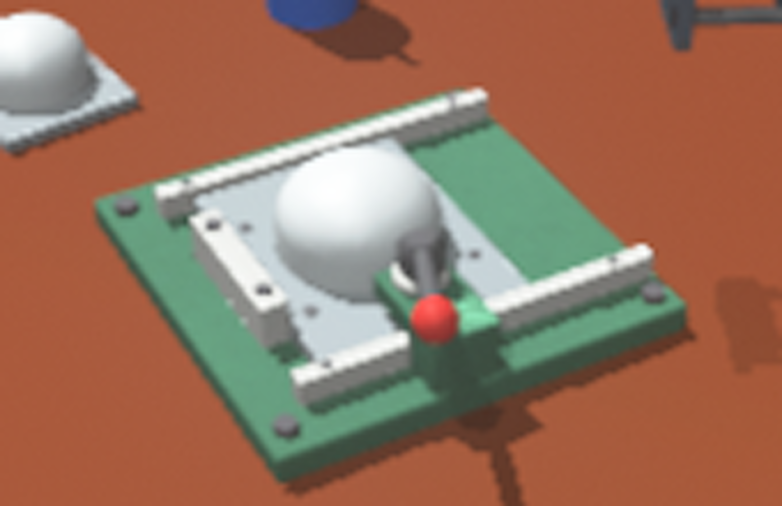

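View pics/top6.png

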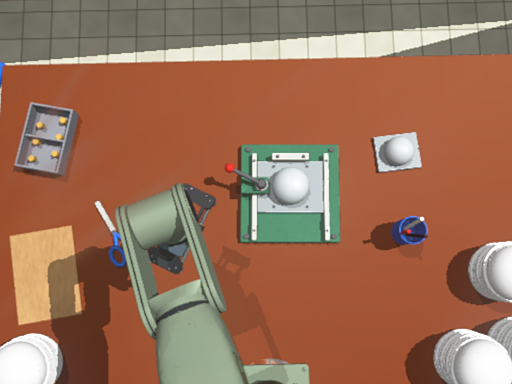

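The former is home: the plate edge is at crop row 142, where 142.7 was predicted. The lever is at about 65°, and the spare former (399,152), pot (410,231) and scissors are where they were. The gripper is clear.

```bash
python3 - <<'E'
from sw import *
from workcell import env
show(monitor.state());print(env.job_done())
E
```

```text
t 19.1 pos [446.7 178.3 207.5] rot [ 1.797e+02 -1.000e-01 -2.710e+01] bed [-130.9  242.2] F [ 0.96 -0.96 -0.59] w 0.4
the job is handed in; nothing more can be done
None
```

The former is home against the stop and the clamp screw is tight. The job was handed in at about 19 s, with the gripper clear of everything.

- **Former:** I pushed it about 41 mm by its dome skirt until it stopped moving at about 11 N. In the last top view its front edge is where "home" predicts, to about 1 mm or less.
- **Stall on the way:** the push stalled a few millimetres short of the stop, with the tool tilting and pressing down a little. I levelled it and finished the push.
- **Lever:** I swung it clockwise by the ball until it met its firm stop, at about 65° from the bed's +x.
- **Proof load:** the screw held about 1.2 N m for 3 s, by the force at the ball. Single readings ran from 1.10 to 1.33 N m, and neither the load nor the tool position drifted.
- **After letting go:** the lever stayed at about 65°, and the spare former and pen pot look unmoved. The arm partly hid the scissors in the last view, but the visible part was in place.

No check failed. The pad's grip on the plate cannot be seen directly, so I infer it from the rise in torque and the firm stop.

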